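# Dust a milling ball and present it, turned, to the inspection camera

### The arm

A 6-joint arm with a two-finger parallel gripper is mounted at the origin on a cart in front of the work surface, level with it; the furniture and walls round the work are solid. World frame = base frame: x ahead of the robot, y to its left, z up, the work surface at z = 0. Lengths are in m, angles in rad, forces in N, time in s.
With the tool pointing down it reaches from about 0.3 to 0.875 m from the base axis. Payload 6.4 kg.
Tool frame: the origin (TCP) lies between the finger pads; the fingertips stand 17 mm ahead of it and the grasp point (between the pads) lies 2 mm behind it (bot.nose_length is the distance from the TCP to the fingertips, in m); z points along the fingers, y is the line along which they close (so a half turn about z gives the same grasp; the last joint's range is limited). The gripper opens to 88 mm and grips with 3 to 60 N. Pads are 18 mm wide; open, the fingers measure 123 mm over their backs; the gripper's body (75 mm by 187 mm) begins 45 mm behind the grasp point.
Start: joints at [-1.416, 0.181, 1.607, -0, 1.354, -0.206], TCP at [0.203, -0.538, 0.256] pointing down, gripper open.
Joint ranges: [-2.99, 2.99], [-0.89, 2.07], [0.3, 2.58], [-1.14, 4.28], [0, 2.63], [-3.12, 3.12]. Speed limits (rad/s): [2.57, 2.57, 3.01, 3.14, 3.14, 3.14].

### API

Orientations are given as a unit quaternion [x, y, z, w].
In Python, from station import bot, vision gives the robot as it stands.
- The arm moves only by the shell command python3 -m handwheel 'ROWS'. ROWS is a JSON object of lists of equal length, an entry for each row: "linear": the shift along the tool's x, y, z normalised to -1 to 1, where 1 is 10 cm, a list of three; "delta_rot": the turn, a rotation vector about the tool's x, y, z normalised to -1 to 1, where 1 is 6 degrees, a list of three; "grip": the closure, from 0 (fully open) to 1 (shut). A call has 1 to 20 rows; each row shifts and turns the commanded pose from where the row before left it, along the tool's axes as they then stand; what a row does not reach is not made up. A row lasts 1/8 s, in which the tool goes at most 62.5 mm and 10.7 degrees, less where a joint would pass 70% of its speed; a pose out of reach is approached as far as the arm can. A call with a number of a shift or a turn outside -1 to 1 is refused whole. A call with a gripper value outside its range is refused whole. The fingers move at their own pace and stop on an object; the grip force is fixed at half the most. Time passes only in rows, so rows that do not move let the fingers close. It gives the time, the measured TCP pose, the force, the opening and the grip force at its end, in the units of the state.
- bot.state(): the state, without advancing time (a new reading comes with each control period).
- vision.capture(name): name is "scene" or "top"; returns a dict with "color" (420x560x3 uint8, red, green, blue), "intrinsics" (3x3 intrinsics, pixels), "camera_from_world" (4x4, takes a point from world to camera coordinates). Camera axes: x right, y down, z forward; pixel columns grow to the right and rows downward; lengths in m; the calibration is good to about 2 mm. A picture is of the moment at which its call begins. There is no depth.
- bot.job_done(): hands the job in; it is judged then, once.
The state is a dict: "time": time; "joint_positions": joint angles; "joint_vel": joint speeds; "tau": joint torques, N m; "tool_pos": TCP position; "orientation": TCP orientation; "contact_force": force on the tool from outside, world axes, zero at the start; "wrist_torque": the same for the moment, N m; "gripper_width": finger opening in m; "grip_force": force on a finger pad.
Only numpy, scipy, OpenCV 4.12 (cv2) and the standard library are available. Lean on these libraries where they do the work, as an engineer would, in place of code of your own. Each camera call takes 0.05 s, during which the arm holds its last target. There are 200 camera calls.

### The job

Dust the white milling ball: press the orange cap of the duster canister fully down for a moment and let it spring back. Then take the black dish by its blue handle, lift it straight up about 8 cm off its stand, and only then turn it level through a quarter turn so that its red tab points at the dome camera, the ball staying inside the white ring in the middle of the dish all the while. Finish holding the dish still and level there, above its stand, in the gripper; leave the bottle and the vial beside it alone.

Things in the scene. Friction and masses are not known exactly. Their poses are not given: they have to be found in the camera images.
- cap (a joint): travel of the canister's orange nozzle cap in m: 0 up, 0.008 fully down; a spring pushes it up (2 N at the top, 6 N fully down)
- cap_top (a point): centre of the flat top of the orange nozzle cap (disc 32 mm across), pressed straight down; 162 mm above the worktop. It sits on a fixed green canister 55 mm across in a steel foot 74 mm square, about 155 mm from the stand, on its far side from the robot. A small nozzle, 28 mm long from the cap's axis, points at the dish
- stand: fixed round aluminium stand, 100 mm across at the foot, 84 mm at the rubber top, 30 mm high; origin at the centre of its foot on the worktop, z up
- dish: loose black round dish, 122 mm across, 22 mm high, 0.11 to 0.23 kg, on the stand; origin at the centre of its underside, z up, x towards the red tab on its rim (tab ends 89 mm out; at the start it points roughly at the canister). Its cone floor rises 7 degrees outwards: the ball rolls off if tilted more or jerked. A thin steel bail arches over it, legs at the rim at x = +58 and -58 mm
- dish_grip (a point): centre of the blue handle block on the top of the dish's bail, 85 mm above the dish's underside, straight above its middle; axes as the dish. The block is 44 mm long (x), 14 mm thick (y: grip it across this) and 26 mm high, about 45 mm above the ball
- dish_middle (a point): middle of the dish's floor, 7 mm above its underside; a white ring of 20 mm radius is painted round it; axes as the dish
- ball: loose white ceramic ball, 20 mm across, 25 g, resting in the middle of the dish; origin at its centre
- camera_head (a point): centre of the head of the fixed dome camera: white post on a 60 mm foot with a white head 52 mm across and a black dome, 110 mm tall in all; this point is 88 mm above the worktop on its axis, about 165 mm from the stand's axis, to the left or the right of it, at a right angle to the direction of the canister
- sample_bottle: loose white bottle, 54 mm across and 103 mm tall, on the other side of the stand from the camera; to be left alone; origin at the centre of its underside
- blue_vial: loose vial of blue contents, 34 mm across and 58 mm tall, to be left alone; origin at the centre of its underside
Mind the look-alikes: they are no part of the job. Several things have the shape of the dish; the one meant has the colours described above.

How it is judged:
On the way, in this order (a step that is already met when the one before it is completed fails the run):
1. the orange cap is pressed down (6 of its 8 mm) (value of joint cap above 0.006 m), for 0.1 s.
2. the cap has sprung back up (value of joint cap below 0.001 m), for 0.1 s.
3. the dish is lifted at least 40 mm off its stand in the gripper, its red tab not yet turned towards the camera (more than 45 degrees off) (z of dish_middle in the frame of stand above 0.077 m and contact force between dish and stand below 0.1 N and contact force between the fingers and dish above 1 N and x of camera_head in the frame of dish_grip below 0.11 m), for 0.2 s.
At the end, for the whole second after the job is handed in: The gripper alone holds the dish, its underside 48 to 150 mm above the stand's top and within 50 mm of the stand's axis, still, tilted less than 5 degrees, the red tab's direction passing within 30 mm of the camera's axis (about 10 degrees), the ball within 15 mm of the dish's middle; the cap is up (z of dish_middle in the frame of stand between 0.085 and 0.19 m and horizontal distance between dish_grip and stand below 0.05 m and contact force between dish and stand below 0.1 N and contact force between the fingers and dish above 1 N and x of camera_head in the frame of dish_grip above 0.09 m and y of camera_head in the frame of dish_grip between -0.03 and 0.03 m and angle between dish's own z axis and vertical below 0.09 rad and horizontal distance between ball and dish_middle below 0.015 m and distance between ball and dish_middle below 0.022 m and linear speed of dish below 0.02 m/s and angular speed of dish below 0.15 rad/s and value of joint cap below 0.001 m); the arm keeps its last pose, push and grip.
It fails at once if the ball leaves the white ring (20 mm from the middle) or the dish (horizontal distance between ball and dish_middle above 0.02 m or distance between ball and dish_middle above 0.03 m).
It fails at once if the dish is tilted by more than 8 degrees (angle between dish's own z axis and vertical above 0.14 rad).
It fails at once if the bottle or the vial is moved by more than 15 mm (distance of any of sample_bottle, blue_vial from where it was at the start of the episode above 0.015 m).
It also fails if it takes over 51 s, if anything falls off the work surface, if the arm or the gripper's body presses on something with over 40 N, if the wrist force passes 120 N, or if a joint passes its speed limit or range.

## Working session

There is one attempt and no reset: what is moved stays moved. The work goes in short steps, Python scripts to look and compute and a shell command to move; the robot and the scene stay as the last step left them, time stands still between calls to the robot, and variables do not carry over. Pictures are saved under pics/ and viewed, at most 10 in all, crops included, and the job is handed in when it is done.

```bash
mkdir -p pics
python3 - <<'E'
from station import bot,vision
import cv2,numpy as np
for n in("scene","top"):
    c=vision.capture(n);cv2.imwrite(f"pics/{n}0.png",c["color"][:,:,::-1]);np.savez(n+"0.npz",**c)
    print(n,c["intrinsics"].tolist(),np.linalg.inv(c["camera_from_world"]).round(3).tolist())
s=bot.state();print(s)
E
```

```text
scene [[525.8568043759275, 0.0, 277.7927593818933], [0.0, 525.8568043759275, 208.57625640888955], [0.0, 0.0, 1.0]] [[-0.793, -0.352, 0.497, -0.075], [-0.61, 0.466, -0.641, 1.019], [-0.006, -0.812, -0.584, 0.813], [0.0, 0.0, 0.0, 1.0]]
top [[529.9768400177667, 0.0, 272.18474233500604], [0.0, 529.9768400177667, 207.93080532490168], [0.0, 0.0, 1.0]] [[0.027, -0.992, 0.121, 0.368], [-1.0, -0.026, 0.009, 0.236], [-0.005, -0.122, -0.993, 1.357], [0.0, 0.0, 0.0, 1.0]]
{'time': 0.1, 'joint_positions': array([-1.41633220e+00,  1.81465313e-01,  1.60786257e+00, -3.74702832e-05,
        1.35380609e+00, -2.06305898e-01]), 'joint_vel': array([ 0.00138349, -0.00183437, -0.00221475,  0.00036998,  0.00045367,
       -0.00078547]), 'tau': array([ 9.67497326e-04, -4.34813011e+01, -3.42698479e+01,  7.06371618e-02,
        3.39246425e-02, -2.46838744e-05]), 'tool_pos': array([ 0.20290567, -0.53753872,  0.25492298]), 'orientation': array([ 9.83773673e-01,  1.79412281e-01,  1.68738455e-06, -7.70874183e-04]), 'contact_force': array([ 0.05982748, -0.07987655,  0.39152246]), 'wrist_torque': array([-0.01829645,  0.01257062,  0.00816369]), 'grip_force': 0.0, 'gripper_width': 0.08820785907242452}
```

View pics/scene0.png

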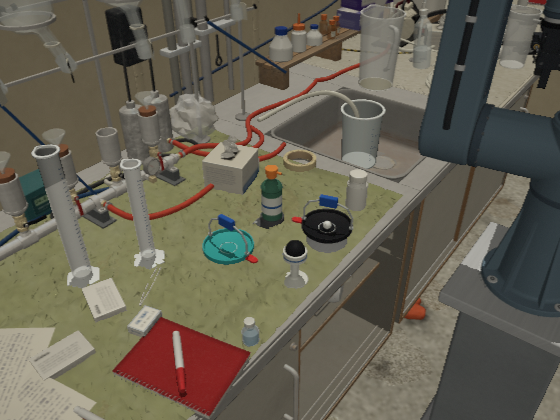

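View pics/top0.png

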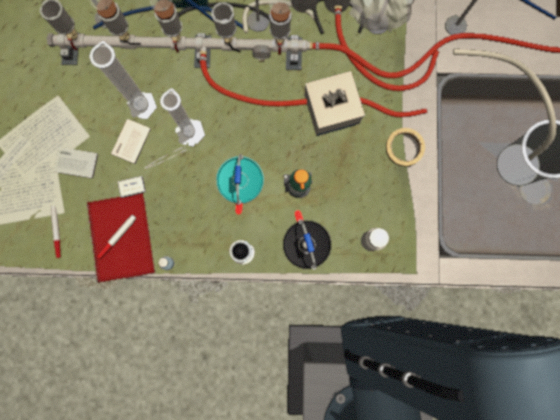

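Candidates shaped like the dish: the teal one at top (240,180) / scene (228,245), and the black one at top (307,245) / scene (327,226). The black one fits: it is on an aluminium stand with a white ball in it. The cap is at top (302,178) / scene (271,171), the dome camera at top (241,251), the bottle at top (376,239), and the vial at top (165,263).

```bash
cat > h.py <<'E'
import cv2,numpy as np
def P(c): return c["intrinsics"]@c["camera_from_world"][:3]
def tri(cs,uvs):
    A=[]
    for c,(u,v) in zip(cs,uvs):
        p=P(c);A+=[u*p[2]-p[0],v*p[2]-p[1]]
    X=np.linalg.lstsq(np.array(A)[:,:3],-np.array(A)[:,3],rcond=None)[0]
    err=[]
    for c,uv in zip(cs,uvs):
        q=P(c)@np.r_[X,1];err.append(np.linalg.norm(q[:2]/q[2]-uv))
    return X.round(4),np.round(err,1)
def ray(c,uv,z):
    T=np.linalg.inv(c["camera_from_world"]);d=T[:3,:3]@np.linalg.solve(c["intrinsics"],[*uv,1.]);o=T[:3,3]
    return (o+d*(z-o[2])/d[2]).round(4)
def blobs(c,lo,hi,box,amin=8):
    h=cv2.cvtColor(c["color"],cv2.COLOR_RGB2HSV);m=cv2.inRange(h,np.array(lo),np.array(hi))
    x0,y0,x1,y1=box;k=np.zeros_like(m);k[y0:y1,x0:x1]=m[y0:y1,x0:x1]
    n,l,s,ce=cv2.connectedComponentsWithStats(k)
    return [(ce[i].round(1).tolist(),s[i].tolist()) for i in range(1,n) if s[i][4]>=amin]
E
python3 - <<'E'
from h import *
s=dict(np.load("scene0.npz"));t=dict(np.load("top0.npz"))
for nm,c,b in(("scene",s,(180,140,400,310)),("top",t,(200,150,400,290))):
    print(nm,"orange",blobs(c,(6,150,120),(18,255,255),b))
    print(" red",blobs(c,(0,150,100),(4,255,255),b)," blue",blobs(c,(105,150,60),(125,255,255),b))
    print(" black",blobs(c,(0,0,0),(180,255,45),b,60)," white",blobs(c,(0,0,170),(180,60,255),b,15))
a=cv2.resize(s["color"][150:300,220:400],None,fx=4,fy=4,interpolation=2)[:,:,::-1]
cv2.imwrite("pics/crop_s.png",a[:600])
a=cv2.resize(t["color"][150:290,220:400],None,fx=4,fy=4,interpolation=2)[:,:,::-1]
cv2.imwrite("pics/crop_t.png",a)
E
```

```text
scene orange [([271.7, 170.9], [265, 165, 17, 14, 146])]
 red [([243.4, 142.2], [237, 140, 13, 5, 32]), ([258.2, 143.7], [253, 140, 11, 8, 40]), ([196.8, 146.7], [180, 143, 38, 10, 149]), ([273.3, 152.1], [260, 142, 26, 19, 108]), ([199.8, 152.7], [192, 150, 17, 6, 50]), ([197.0, 195.7], [180, 184, 34, 24, 146]), ([296.6, 219.4], [292, 217, 10, 6, 51]), ([251.7, 258.6], [246, 254, 12, 9, 67])]  blue [([328.2, 201.0], [320, 195, 18, 13, 188]), ([226.0, 221.9], [219, 214, 16, 17, 162])]
 black [([326.4, 225.7], [302, 209, 50, 34, 1228]), ([269.6, 222.8], [260, 217, 24, 12, 134]), ([294.8, 248.3], [286, 241, 19, 16, 245])]  white [([230.6, 156.2], [203, 143, 55, 26, 605]), ([357.9, 173.2], [350, 169, 17, 9, 119]), ([326.7, 222.5], [324, 221, 6, 4, 20]), ([295.8, 253.9], [283, 248, 24, 10, 40]), ([303.4, 276.0], [299, 271, 9, 13, 57])]
top orange [([300.7, 177.2], [294, 170, 14, 19, 177])]
 red [([238.5, 208.5], [236, 204, 6, 10, 51]), ([297.8, 215.2], [295, 211, 7, 10, 46])]  blue [([237.4, 174.3], [235, 166, 6, 17, 85]), ([308.6, 242.2], [304, 233, 10, 19, 92])]
 black [([321.3, 240.1], [305, 222, 25, 43, 274]), ([298.7, 247.3], [291, 224, 19, 44, 183]), ([239.9, 250.7], [233, 244, 15, 15, 164])]  white [([378.9, 237.5], [370, 228, 19, 22, 316]), ([243.9, 252.4], [229, 240, 26, 25, 204]), ([314.6, 276.4], [200, 273, 200, 12, 1357]), ([303.0, 283.0], [298, 282, 14, 3, 29]), ([371.4, 284.6], [364, 284, 15, 2, 22])]
```

View pics/crop_s.png

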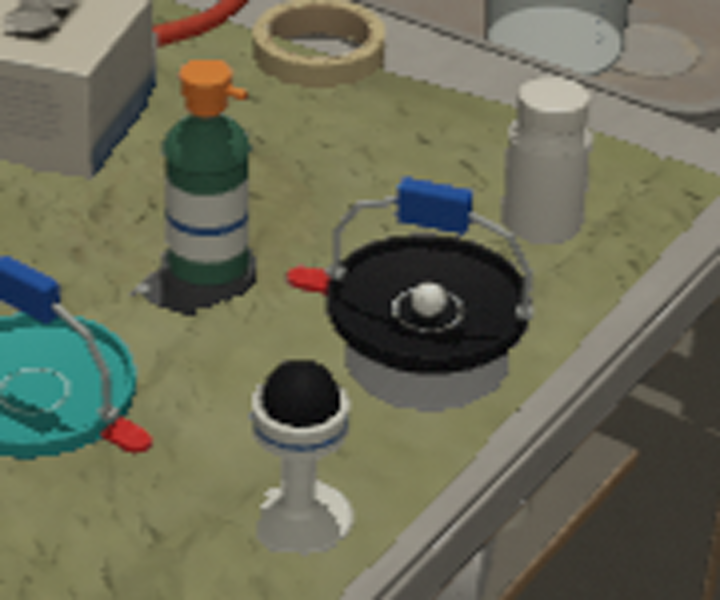

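View pics/crop_t.png

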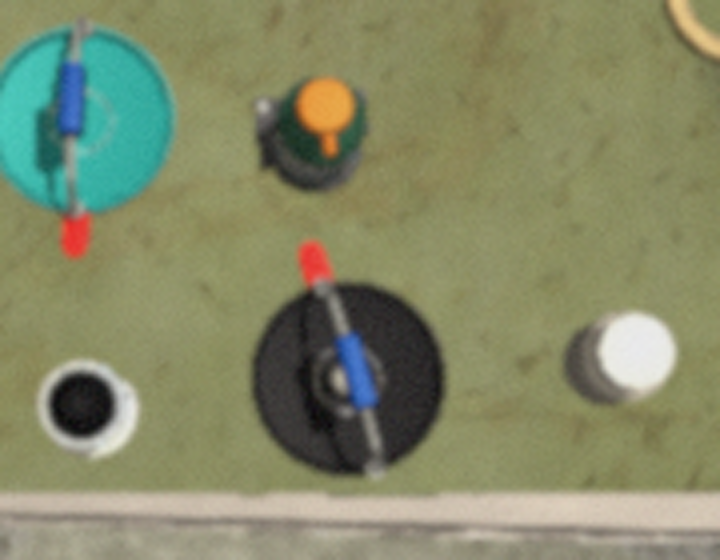

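Confirmed: the black dish, with red tab, blue handle and ball, sits on the aluminium stand in both crops. The orange cap disc is at top crop (327,105), the dish rim centre at (348,378), and the dome at (82,405). Now the positions.

Run:
```python
from h import *
from station import bot
s=dict(np.load("scene0.npz"));t=dict(np.load("top0.npz"))
T=lambda x,y:(220+x/4-.4,150+y/4-.4); S=T
cap=ray(t,T(327,104),.162);capr=ray(s,S(206,70),.162);print("cap",cap,capr)
hd,e=tri([s,t],[(328.2,201.0),T(357,371)]);print("handle tri",hd,e,"top@.12",ray(t,T(357,371),.12), "scene@.115",ray(s,(328.2,201),.115))
d=ray(t,T(348,378),.05);print("dish",d,"scene",ray(s,S(430,300),.05)); 
tab=ray(t,(297.8,215.2),.05);tab2=ray(s,(296.6,219.4),.05);print("tab",tab,tab2,np.hypot(*(tab-d)[:2]))
l1=ray(t,T(322,286),.055);l2=ray(t,T(375,468),.055);print("legs",l1,l2,(l1+l2)/2,np.linalg.norm(l1-l2))
cam=ray(t,T(82,405),.1);print("cam",cam,ray(s,S(302,400),.095),np.linalg.norm((cam-d)[:2]),"cap-dish",np.linalg.norm((cap-d)[:2]))
b=ray(t,T(637,352),.103);print("bottle",b,"vial",ray(t,(165,263),.05))
a=lambda p:np.degrees(np.arctan2(p[1],p[0]))
print("yaw dish",a(tab-d),a(l1-l2),a(tab2-d),"cam dir",a(cam-d),"cap dir",a(cap-d))
from scipy.spatial.transform import Rotation as R
print(R.from_quat(bot.state()["orientation"]).as_matrix().round(3).tolist(),bot.nose_length)
```

```text
cap [0.5905 0.1819 0.162 ] [0.595 0.179 0.162]
handle tri [0.4418 0.1598 0.1173] [0.5 0.5] top@.12 [0.4407 0.1594 0.12  ] scene@.115 [0.4444 0.1575 0.115 ]
dish [0.4404 0.1605 0.05  ] scene [0.4411 0.1613 0.05  ]
tab [0.5114 0.1837 0.05  ] [0.5111 0.1885 0.05  ] 0.07469431035895567
legs [0.4964 0.1779 0.055 ] [0.3857 0.1433 0.055 ] [0.44105 0.1606  0.055  ] 0.11598124848439943
cam [0.4175 0.3204 0.1   ] [0.4169 0.3252 0.095 ] 0.16153148299944506 cap-dish 0.1516178419579965
bottle [ 0.4573 -0.0069  0.103 ] vial [0.3848 0.5072 0.05  ]
yaw dish 18.095350380958084 17.35697164682929 21.60552724263848 cam dir 98.15016741357495 cap dir 8.114069583513979
[[0.936, 0.353, -0.0], [0.353, -0.936, 0.002], [0.0, -0.002, -1.0]] 0.017
```

```bash
python3 -m handwheel '{"linear":[[0.2,-0.17,0],[0.38,-0.33,0],[0.4,-0.35,0],[0.4,-0.35,0],[0.4,-0.35,0],[0.4,-0.35,0],[0.4,-0.35,0],[0.4,-0.35,0],[0.4,-0.35,0],[0.4,-0.35,0],[0.4,-0.35,0],[0.4,-0.35,0],[0.4,-0.35,0],[0.4,-0.35,0],[0.4,-0.35,0],[0.4,-0.31,0.05],[0.2,-0.17,0.1],[0.2,-0.15,0.1],[0,0,0]],"delta_rot":[[0,0,0],[0,0,0],[0,0,0],[0,0,0],[0,0,0],[0,0,0],[0,0,0],[0,0,0],[0,0,0],[0,0,0],[0,0,0],[0,0,0],[0,0,0],[0,0,0],[0,0,0],[0,0,0],[0,0,0],[0,0,0],[0,0,0]],"grip":[1,1,1,1,1,1,1,1,1,1,1,1,1,1,1,1,1,1,1]}'
python3 - <<'E'
from h import *
from station import bot,vision
from scipy.spatial.transform import Rotation as R
s=bot.state();M=R.from_quat(s["orientation"]).as_matrix();print(M.round(3).tolist(),s["joint_positions"].round(3))
print("to cap, tool axes",(M.T@(np.array([.592,.181,.200])-s["tool_pos"])).round(4))
c=vision.capture("scene");t=vision.capture("top")
cv2.imwrite("pics/a.png",np.hstack([cv2.resize(x["color"][y:y+140,z:z+130],None,fx=3,fy=3) for x,y,z in((c,100,210),(t,100,240))])[:,:,::-1])
E
```

```text
time: 2.48
tool_pos: [0.6175, 0.2267, 0.2288]
orientation: [0.984, 0.18, -0.002, -0.0]
contact_force: [-0.1, -0.5, -0.3]
gripper_width: 0.0004
grip_force: 0.0
[[0.935, 0.355, -0.003], [0.355, -0.935, -0.0], [-0.003, -0.001, -1.0]] [0.172 0.386 1.406 0.    1.353 1.38 ]
to cap, tool axes [-0.04    0.0337  0.0289]
```

```bash
python3 -m handwheel '{"linear":[[-0.2,0.17,0],[-0.2,0.17,0.1],[0,0,0.1],[0,0,0]],"delta_rot":[[0,0,0],[0,0,0],[0,0,0],[0,0,0]],"grip":[1,1,1,1]}'
python3 - <<'E'
from h import *
from station import bot,vision
c=vision.capture("scene");t=vision.capture("top")
print(bot.state()["tool_pos"])
for x in(c,t):
    q=P(x)@np.r_[bot.state()["tool_pos"]-[0,0,.017],1];print("tip px",q[:2]/q[2])
    q=P(x)@[.592,.181,.162,1];print("cap px",q[:2]/q[2])
cv2.imwrite("pics/b.png",np.hstack([cv2.resize(x["color"][y:y+140,z:z+130],None,fx=3,fy=3) for x,y,z in((c,100,210),(t,100,240))])[:,:,::-1])
E
```

```text
time: 3.08
tool_pos: [0.5924, 0.1795, 0.2103]
orientation: [0.984, 0.179, -0.0, -0.0]
contact_force: [0.1, 0.1, -0.8]
gripper_width: 0.0005
grip_force: 0.0
[0.5930808  0.18008194 0.21110837]
tip px [271.28376804 155.80593552]
cap px [271.57642917 167.85920656]
tip px [302.91801833 171.83738871]
cap px [301.77716462 174.94628755]
```

View pics/b.png

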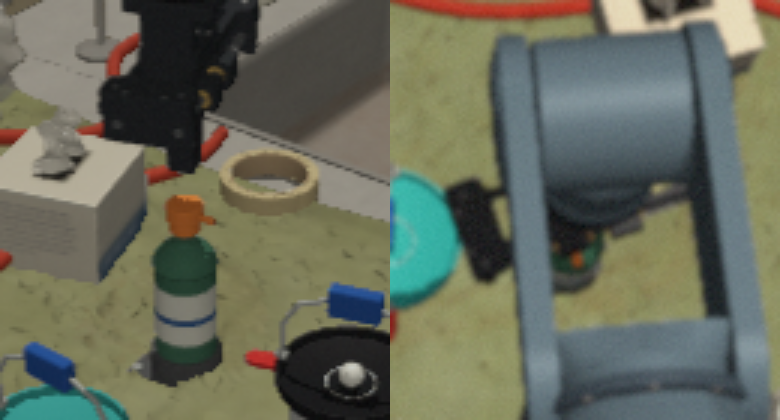

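The closed fingertips at left-panel (185,168) are straight above the cap at (185,200), so I'll press now.

```bash
python3 -m handwheel '{"linear":[[0,0,0.2],[0,0,0.1],[0,0,0.05],[0,0,0.03],[0,0,0.02],[0,0,0],[0,0,0]],"delta_rot":[[0,0,0],[0,0,0],[0,0,0],[0,0,0],[0,0,0],[0,0,0],[0,0,0]],"grip":[1,1,1,1,1,1,1]}'
```

```text
time: 4.05
tool_pos: [0.5923, 0.1801, 0.1714]
orientation: [0.984, 0.18, -0.0, -0.0]
contact_force: [-4.8, 0.1, 6.3]
gripper_width: 0.0004
grip_force: 3.2
```

```bash
python3 -m handwheel '{"linear":[[0,0,0.01],[0,0,0],[0,0,0]],"delta_rot":[[0,0,0],[0,0,0],[0,0,0]],"grip":[1,1,1]}'
```

```text
time: 4.42
tool_pos: [0.5924, 0.1801, 0.1714]
orientation: [0.984, 0.18, -0.0, -0.0]
contact_force: [-8.0, 0.3, 11.3]
gripper_width: 0.0003
grip_force: 5.8
```

```bash
python3 -m handwheel '{"linear":[[0,0,-0.2],[0,0,-0.3],[0,0,-0.2],[0,0,0],[-0.2,-0.05,0],[-0.4,-0.09,0],[-0.4,-0.09,0],[-0.3,-0.07,0],[-0.18,-0.04,0],[0,0,0],[0,0,0]],"delta_rot":[[0,0,0],[0,0,0],[0,0,0],[0,0,0],[0,0,0],[0,0,0.53],[0,0,0],[0,0,0],[0,0,0],[0,0,0],[0,0,0]],"grip":[1,1,1,1,0,0,0,0,0,0,0]}'
python3 - <<'E'
from h import *
from station import bot,vision
from scipy.spatial.transform import Rotation as R
c=vision.capture("scene")
s=bot.state();M=R.from_quat(s["orientation"]).as_matrix();print(M.round(4).tolist(),s["joint_positions"].round(3),s["tool_pos"])
print("to go tool axes",(M.T@(np.array([.4412,.160,.113])-s["tool_pos"])).round(4))
b=(180,140,400,310)
print("orange",blobs(c,(6,150,120),(18,255,255),b)," red",blobs(c,(0,150,100),(4,255,255),b)," blue",blobs(c,(105,150,60),(125,255,255),b))
cv2.imwrite("pics/c.png",cv2.resize(c["color"][100:280,220:420],None,fx=3,fy=3)[:,:,::-1])
E
```

```text
time: 5.8
tool_pos: [0.4422, 0.1643, 0.2394]
orientation: [0.988, 0.152, 0.0, 0.0]
contact_force: [-0.2, 0.2, 0.7]
gripper_width: 0.0684
grip_force: 0.0
[[0.9538, 0.3003, -0.0], [0.3003, -0.9538, -0.0], [-0.0, 0.0, -1.0]] [ 0.103 -0.039  1.875 -0.     1.306  1.369] [0.44235429 0.16427426 0.2394779 ]
to go tool axes [-0.0024  0.0037  0.1265]
orange [([271.7, 170.9], [265, 165, 17, 14, 146])]  red [([243.3, 142.3], [237, 140, 13, 5, 35]), ([258.2, 143.8], [253, 140, 11, 8, 41]), ([196.4, 146.7], [180, 143, 38, 10, 149]), ([273.3, 152.1], [260, 142, 26, 19, 107]), ([199.9, 152.8], [192, 150, 17, 6, 50]), ([197.0, 195.6], [180, 184, 34, 25, 145]), ([296.7, 219.3], [292, 217, 10, 6, 50]), ([251.7, 258.6], [246, 254, 12, 9, 67])]  blue [([328.2, 201.2], [320, 195, 18, 13, 179]), ([226.0, 221.9], [219, 214, 16, 17, 162])]
```

View pics/c.png

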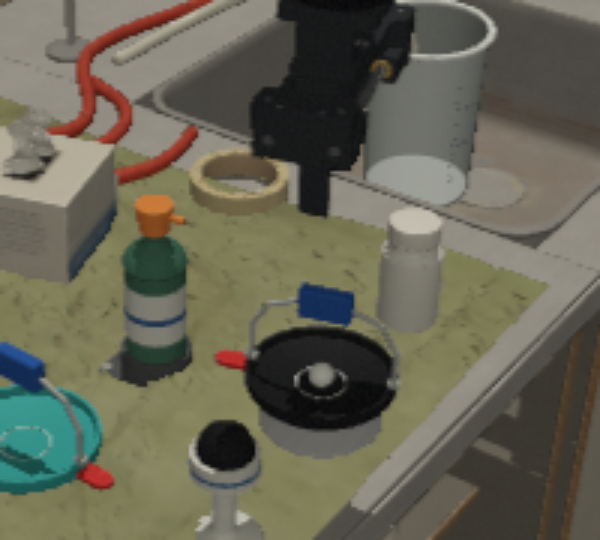

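The cap is back up, at scene (271.7,170.9) as before the press. The gripper hangs right above the blue handle. Now I'll lower onto it.

```bash
python3 -m handwheel '{"linear":[[-0.024,0.037,0.2],[0,0,0.3],[0,0,0.3],[0,0,0.25],[0,0,0.15],[0,0,0.065],[0,0,0],[0,0,0],[0,0,0],[0,0,0]],"delta_rot":[[0,0,0],[0,0,0],[0,0,0],[0,0,0],[0,0,0],[0,0,0],[0,0,0],[0,0,0],[0,0,0],[0,0,0]],"grip":[0.2,0.3,0.4,0.5,0.5,0.55,0.6,0.65,0.7,0.7]}'
python3 - <<'E'
from h import *
from station import bot,vision
c=vision.capture("scene");t=vision.capture("top")
print(bot.state()["tool_pos"],bot.state()["joint_positions"].round(3),bot.state()["contact_force"])
cv2.imwrite("pics/d.png",np.hstack([cv2.resize(x["color"][y:y+120,z:z+100],None,fx=4,fy=4) for x,y,z in((c,140,280),(t,190,260))])[:,:,::-1])
E
```

```text
time: 7.1
tool_pos: [0.4408, 0.1601, 0.1137]
orientation: [0.988, 0.152, 0.0, 0.0]
contact_force: [-0.3, -0.6, 0.6]
gripper_width: 0.026
grip_force: 0.0
[0.44065223 0.16011259 0.11349367] [ 0.095  0.133  1.983 -0.     1.025  1.36 ] [ 0.41720164 -1.0209091   0.46269164]
```

View pics/d.png

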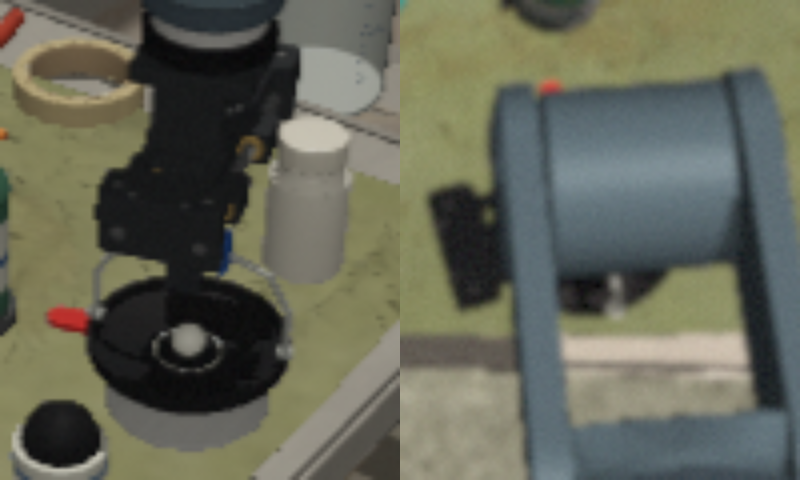

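The near finger, in the left panel at (185,270), covers the blue block, and the ball is still centred at (188,340). I'll close slowly.

```bash
python3 -m handwheel '{"linear":[[0,0,0],[0,0,0],[0,0,0],[0,0,0],[0,0,0],[0,0,0],[0,0,0],[0,0,0],[0,0,0],[0,0,0],[0,0,0],[0,0,0]],"delta_rot":[[0,0,0],[0,0,0],[0,0,0],[0,0,0],[0,0,0],[0,0,0],[0,0,0],[0,0,0],[0,0,0],[0,0,0],[0,0,0],[0,0,0]],"grip":[0.74,0.76,0.77,0.78,0.79,0.8,0.81,0.82,0.83,0.84,0.85,0.86]}'
```

```text
time: 8.7
tool_pos: [0.4405, 0.16, 0.1132]
orientation: [0.988, 0.152, -0.0, 0.0]
contact_force: [0.3, -1.0, -0.0]
gripper_width: 0.0136
grip_force: 30.0
```

```bash
python3 -m handwheel '{"linear":[[0,0,0],[0,0,-0.01],[0,0,-0.02],[0,0,-0.03],[0,0,-0.04],[0,0,-0.05],[0,0,-0.05],[0,0,-0.05],[0,0,-0.05],[0,0,-0.05],[0,0,-0.05],[0,0,-0.05],[0,0,-0.05],[0,0,-0.05],[0,0,-0.05],[0,0,-0.05],[0,0,-0.04],[0,0,-0.03],[0,0,-0.02],[0,0,-0.01]],"delta_rot":[[0,0,0],[0,0,0],[0,0,0],[0,0,0],[0,0,0],[0,0,0],[0,0,0],[0,0,0],[0,0,0],[0,0,0],[0,0,0],[0,0,0],[0,0,0],[0,0,0],[0,0,0],[0,0,0],[0,0,0],[0,0,0],[0,0,0],[0,0,0]],"grip":[1,1,1,1,1,1,1,1,1,1,1,1,1,1,1,1,1,1,1,1]}'
python3 - <<'E'
from h import *
from station import bot,vision
c=vision.capture("scene")
print(bot.state()["tool_pos"])
cv2.imwrite("pics/e.png",cv2.resize(c["color"][100:260,260:420],None,fx=3,fy=3)[:,:,::-1])
E
```

```text
time: 11.2
tool_pos: [0.4405, 0.1601, 0.1883]
orientation: [0.988, 0.152, -0.0, -0.0]
contact_force: [-0.8, 0.4, -1.4]
gripper_width: 0.0138
grip_force: 30.0
[0.44053605 0.16008111 0.18834523]
```

View pics/e.png

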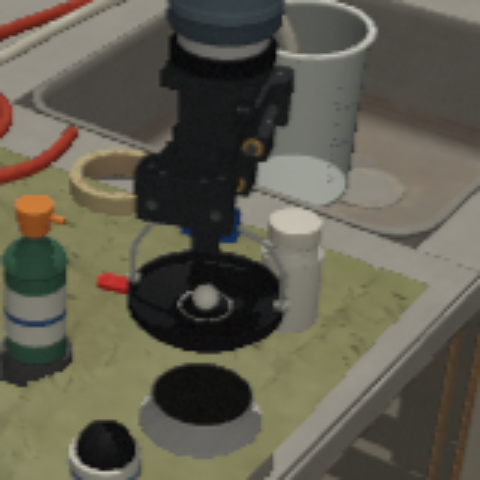

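The dish is off the stand and level, and the ball is at crop (207,297) inside its ring. Next comes the turn.

```bash
python3 -m handwheel '{"linear":[[0,0,0],[0,0,0],[0,0,0],[0,0,0],[0,0,0],[0,0,0],[0,0,0],[0,0,0],[0,0,0],[0,0,0],[0,0,0],[0,0,0],[0,0,0],[0,0,0],[0,0,0],[0,0,0],[0,0,0],[0,0,0],[0,0,0],[0,0,0]],"delta_rot":[[0,0,-0.1],[0,0,-0.2],[0,0,-0.35],[0,0,-0.5],[0,0,-0.65],[0,0,-0.75],[0,0,-0.75],[0,0,-0.75],[0,0,-0.75],[0,0,-0.75],[0,0,-0.75],[0,0,-0.75],[0,0,-0.75],[0,0,-0.75],[0,0,-0.75],[0,0,-0.75],[0,0,-0.75],[0,0,-0.6],[0,0,-0.4],[0,0,-0.2]],"grip":[1,1,1,1,1,1,1,1,1,1,1,1,1,1,1,1,1,1,1,1]}'
python3 - <<'E'
from h import *
from station import bot,vision
from scipy.spatial.transform import Rotation as R
c=vision.capture("scene")
s=bot.state();M=R.from_quat(s["orientation"]).as_matrix();print("yaw",np.degrees(np.arctan2(M[1,0],M[0,0])),s["tool_pos"])
b=(240,140,400,310)
rb=blobs(c,(0,150,100),(4,255,255),b);print(rb)
for u,a in rb:
    t=ray(c,u,.188-.085+.02+.002);print(t,np.degrees(np.arctan2(t[1]-.160,t[0]-.4405)),np.hypot(t[1]-.16,t[0]-.4405))
E
```

```text
time: 13.75
tool_pos: [0.4405, 0.1601, 0.1882]
orientation: [0.71, 0.705, -0.0, -0.0]
contact_force: [0.0, -0.7, -2.3]
gripper_width: 0.0137
grip_force: 30.0
yaw 89.61557903413372 [0.44047888 0.16007979 0.188171  ]
[([244.3, 142.0], [240, 140, 10, 5, 30]), ([258.2, 143.8], [253, 140, 11, 8, 41]), ([273.1, 152.4], [260, 142, 26, 19, 108]), ([309.9, 215.5], [305, 211, 11, 9, 62]), ([251.7, 258.6], [246, 254, 12, 9, 68])]
[0.7725 0.0719 0.125 ] -14.861575759193398 0.34349033465295636
[0.7359 0.057  0.125 ] -19.22262928240272 0.3128420687823171
[0.6749 0.0696 0.125 ] -21.089907699899115 0.25122802391453075
[0.4386 0.2408 0.125 ] 91.34705349895485 0.08082233602167162
[0.4486 0.4283 0.125 ] 88.27076074387121 0.26842224199942893
```

```bash
python3 -m handwheel '{"linear":[[0,0,0],[0,0,0],[0,0,0],[0,0,0],[0,0,0],[0,0,0],[0,0,0],[0,0,0],[0,0,0],[0,0,0],[0,0,0],[0,0,0],[0,0,0],[0,0,0]],"delta_rot":[[0,0,-0.1],[0,0,-0.25],[0,0,-0.35],[0,0,-0.3],[0,0,-0.2],[0,0,-0.1],[0,0,-0.05],[0,0,0],[0,0,0],[0,0,0],[0,0,0],[0,0,0],[0,0,0],[0,0,0]],"grip":[1,1,1,1,1,1,1,1,1,1,1,1,1,1]}'
python3 - <<'E'
from h import *
from station import bot,vision
from scipy.spatial.transform import Rotation as R
c=vision.capture("scene")
s=bot.state();M=R.from_quat(s["orientation"]).as_matrix();print("yaw",np.degrees(np.arctan2(M[1,0],M[0,0])),s["tool_pos"],s["joint_vel"].round(3))
for u,a in blobs(c,(0,150,100),(4,255,255),(285,190,400,240)):
    t=ray(c,u,.125);print(t,np.degrees(np.arctan2(t[1]-.160,t[0]-.4405)))
print("orange",blobs(c,(6,150,120),(18,255,255),(240,140,400,310)))
cv2.imwrite("pics/f.png",cv2.resize(c["color"][120:320,220:420],None,fx=3,fy=3)[:,:,::-1])
E
```

```text
time: 15.55
tool_pos: [0.4405, 0.1601, 0.1882]
orientation: [0.659, 0.752, -0.0, -0.0]
contact_force: [-0.5, 0.2, -1.6]
gripper_width: 0.0137
grip_force: 30.0
yaw 97.59430974230906 [0.44051395 0.16010281 0.18821552] [-0.002  0.001  0.001 -0.001 -0.001 -0.   ]
[0.4277 0.24   0.125 ] 99.09027692082232
orange [([271.6, 170.9], [265, 165, 17, 14, 148])]
```

View pics/f.png

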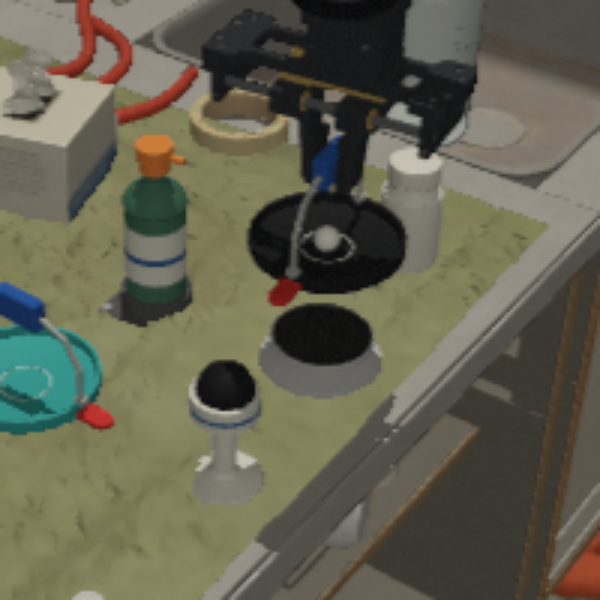

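The dish is level above its stand. The tab at crop (285,292) points at the dome at (226,385), the ball is centred in the ring at (327,238), and the bottle and cap are as they were. Handing in.

```bash
python3 -c "
from station import bot
print(bot.job_done())"
```

```text
the job is handed in; nothing more can be done
None
```

I pressed the cap and it sprang back, then lifted the dish about 75 mm and turned it level until its tab pointed at the dome camera (within about 1° by my measurement), with the ball still in the ring. I handed the job in at about 15.6 s of the 51 s, but the hand-in gave no pass or fail result.

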